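# Seat the pump's filter cassette, close the cover and lock its quarter-turn fastener

### The job

Finish the filter change on the small vacuum-pump filter unit using fingertips only, without gripping or lifting anything: press the filter cassette straight down until it is fully home, then push the upright cover over so that it comes down on its seal. Then set a fingertip in the slot of the quarter-turn fastener, press the cover flush and turn the fastener a quarter turn clockwise until the cover is locked, and leave the things around the unit alone.

Things in the scene. Friction and masses are not known exactly. Their poses are not given: they have to be found in the camera images.
- filter_unit: Off-white open-topped box, 170 deep (x) x 250 wide (y), rim 100 mm above the worktop; fixed. Origin: centre of its underside. x points to its rear (the louvred front with the rocker switch looks to -x), y to its left, where the cover is hinged, z up. On its right rim a black rubber seal strip stands 10 mm above the rim until pressed.
- cassette_top (a point): Centre of the rib's top on the white filter cassette, 47 mm left of the unit's centre. Rib 64 long (unit's x) x 14 wide, 20 high, on a flange 104 x 78 mm. Pressed straight down it slides with about 5 N of friction and stops dead when home, this point then 96 mm above the worktop (4 mm below the rim). A cassette not home blocks the cover.
- cassette (a joint): How far the cassette is pressed in (m): 0 to 0.006 at the start, 0.018 fully home; negative if pulled up.
- hinge (a point): Middle of the cover's hinge line, fixed to the unit: 108 mm left of the unit's centre, 100 mm above the worktop. Axes as the unit's; the hinge line runs along x.
- cover (a joint): Opening angle of the grey cover (rad): 0 flush shut, 1.571 upright, 1.62 to 1.76 at the start (leaning a little left). 0.4 kg; the hinge is slow and slightly stiff: the cover stays where left near upright, and below about 1.1 rad sinks by its own weight in 2 to 4 s. Unlocked it rests on the seal at about 0.03 to 0.04 rad; pushing it flush takes about 8 N at the fastener.
- cover_edge (a point): Middle of the cover's free edge, on its outer face (on top when shut, looking to the unit's left when upright), 226 mm from the hinge. z out of that face, y to the hinge, x along the hinge. The cover is 162 mm along the hinge, 12 mm thick. On this face, 170 mm from the hinge, sits the fastener in a round bezel 103 mm wide, 4 mm proud.
- fastener (a joint): Turn of the fastener (rad), clockwise seen on its face: 0 to 0.25 at the start (open, slot about parallel to the hinge), 1.571 at its stop (locked, slot square to the hinge, at the bar marks). 0.1 N m turns it. From about 0.6 its cam tongue runs under a ramped keeper: easy with the cover pressed flush, stiff otherwise.
- slot (a point): Centre of the fastener at the mouth of its slot (when shut: 62 mm right of the unit's centre, 114 mm above the worktop). A metal dial, 89 mm wide, in a black bezel, with a dark slot straight across: 32 wide, 14 deep, 89 long, its ends closed by the bezel. x lies along the slot and turns with the dial, z out of the dial. A fingertip 22 mm off-centre in the slot, moved round the centre, turns it.
- beaker: Small clear beaker, 53 mm wide, 69 mm high, a bystander to the left of the unit; origin at the centre of its underside.
- vial: White vial with a black cap, 23 mm wide, 52 mm high, a bystander; origin at the centre of its underside.
- stapler: Black stapler, 159 x 38 x 60 mm, a bystander; origin at the centre of its underside.
- redcap_bottle: Bottle with a red cap, 48 mm wide, 111 mm high, a bystander to the right of the unit; origin at the centre of its underside.

How it is judged:
On the way, in this order (a step that is already met when the one before it is completed fails the run):
1. the cassette is pressed fully home while the cover still stands open (value of joint cassette above 0.0165 m and value of joint cover above 1 rad), for 0.1 s.
2. the cover has come down on its seal (value of joint cassette above 0.0165 m and value of joint cover below 0.06 rad), for 0.1 s.
3. the cover is flush and the fastener is turned to locked (value of joint fastener above 1.42 rad and value of joint cover below 0.018 rad), for 0.2 s.
At the end, for the whole second after the job is handed in: With the hand away, the cassette is home (within 1.5 mm), the cover is held down flush (within 0.018 rad, 4 mm at its edge) against its seal, and the fastener stands at locked (within 0.15 rad of its stop); all at rest (all of step 3 and value of joint cassette above 0.0165 m and velocity of joint each of cover, fastener below 0.05 rad/s); the robot touches nothing.
It fails at once if the cassette is pulled up instead of pressed (value of joint cassette below -0.004 m).
It fails at once if a bystander is shoved, lifted or carried (moved more than 25 mm) (distance of any of beaker, vial, stapler, redcap_bottle from where it was at the start of the episode above 0.025 m).
It fails at once if a bystander is lifted off the worktop (height (world z) of any of beaker, vial, stapler, redcap_bottle above 0.012 m).
It fails at once if a bystander is knocked over (angle between any of beaker, vial, stapler, redcap_bottle's own z axis and vertical above 0.5 rad).
It also fails if it takes over 54 s, if anything falls off the work surface, if the arm or the gripper's body presses on something with over 40 N, if the wrist force passes 120 N, or if a joint passes its speed limit or range.

### The arm

A 7-joint arm with a two-finger parallel gripper is mounted at the origin on a cart in front of the work surface, level with it; the furniture and walls round the work are solid. World frame = base frame: x ahead of the robot, y to its left, z up, the work surface at z = 0. Lengths are in m, angles in rad, forces in N, time in s.
With the tool pointing down it reaches from about 0.425 to 0.925 m from the base axis. Payload 6.8 kg.
Tool frame: the origin (TCP) lies between the finger pads; the fingertips stand 17 mm ahead of it and the grasp point (between the pads) lies 2 mm behind it; z points along the fingers, y is the direction in which the jaws open and shut (so a half turn about z gives the same grasp; the last joint's range is limited). The gripper opens to 85 mm and grips with 20 to 120 N. Pads are 22 mm wide; open, the fingers measure 114 mm over their backs; the gripper's body (76 mm by 85 mm) begins 54 mm behind the grasp point. The pads swing forward as they close: fully open they stand 13 mm farther back than shut.
Start: joints at [-1.449, 0.477, 0.022, 1.555, -0.011, 1.109, -0.083], TCP at [0.154, 0.657, 0.226] pointing down, gripper open.
Joint ranges: [-2.96, 2.96], [-0.34, 2.1], [-1.41, 1.46], [0.24, 2.44], [-1.37, 4.51], [0.17, 1.92], [-2.96, 2.96]. Speed limits (rad/s): [2.39, 2.39, 3.14, 3.14, 3.14, 3.14, 3.14].

### API

Orientations are given as a unit quaternion [w, x, y, z].
In Python, from station import bot gives the robot as it stands. The module is installed in compiled form; this text tells all that it offers.
- The arm moves only by the tool carry_out, never from a script. Its argument "moves" is a list of rows, each a list of 3 entries, a list of its own where there are three numbers: the turn, a rotation vector about the tool's x, y, z in degrees, then the shift along the tool's x, y, z in cm, then the finger opening in cm, from 0 to 8.54. A call has 1 to 5 rows; each row is the pose to reach, as a shift and turn from the pose commanded when the call began, along the tool's axes at that moment; what a row does not reach only later rows make up. A row lasts 1/8 s, in which the tool goes at most 62.5 mm and 10.7 degrees, less where a joint would pass 70% of its speed; a pose out of reach is approached as far as the arm can. A call with a gripper value outside its range is refused whole. The fingers move at their own pace and stop on an object; "newtons" is the grip in N (left out, the last holds). Time passes only in rows, so rows that repeat a pose let the fingers close. It gives the time, the measured TCP pose, the force and the opening at its end, in the units of the state.
- bot.get_obs(): the state, without advancing time (a new reading comes with each control period).
- bot.read_camera(name): name is "scene" or "top"; returns the picture (480x640x3 uint8, red, green, blue); there is no depth.
- bot.camera_info(name): a dict with "vertical_fov" (degrees; the focal length in pixels is half the picture's height over the tangent of half this angle, whatever the lens; pixels are square), "cx", "cy" (the principal point, pixels), "k1" (the pictures are not rectified: a ray, as slopes to the right and down, at radius r is drawn at 1 + k1 r^2 times it, then the intrinsics apply), "position" and "attitude" of the camera in the world. Camera axes: x right, y up, looking along -z (the intrinsics and any distortion apply to the point x, -y, -z); pixel columns grow to the right and rows downward; lengths in m; the calibration is good to about 2 mm. A picture is of the moment at which its call begins. camera_info takes no time and is no camera call.
- bot.hand_in(): hands the job in, once; it reports no verdict.
Trained networks look in the newest picture that a camera, given by its name, has taken for a name from the list of things; names that differ only in an ending like _2 or _b are one class to them, and where a whole thing is asked for, a point or a joint stands for the part that bears it (a point fixed in the world has none). Each returns a list of dicts, best first, with "score" (0 to 1); they miss things now and then, are a little off and sometimes report something else, mostly with a low value. They report only what shows in the picture. A call takes as long as a camera call.
- bot.silhouettes(label, camera): "region" (480x640 bool, what is visible of it) and "location" ([column, row] in pixels, amid what is visible of it).
The state is a dict: "t": time; "q": joint angles; "joint_vel": joint speeds; "joint_torque": joint torques, N m; "eef_pos": TCP position; "tool_rot": TCP orientation; "contact_force": force on the tool from outside, world axes, zero at the start; "torque": the same for the moment, N m; "gripper_width": opening from 0.0 (shut) to 1.0 (fully open).
Only numpy, scipy, OpenCV 4.12 (cv2) and the standard library are available. Lean on these libraries where they do the work, as an engineer would, in place of code of your own. Each camera call takes 0.05 s, during which the arm holds its last target. There are 200 camera calls.

## Working session

There is one attempt and no reset: what is moved stays moved. The work goes in short steps, Python scripts to look and compute and a tool call to move; the robot and the scene stay as the last step left them, time stands still between calls to the robot, and variables do not carry over. Pictures are saved under pics/ and viewed, about 8 in all and at most 12, crops included, and the job is handed in when it is done.

Besides the shell and the picture viewer there is one more tool, called after "Emit:" as a command line: name --argument value ..., lists and objects as JSON in quotes. carry_out: Moves the arm, as the interface text tells. Its arguments: {"type":"object","properties":{"moves":{"type":"array"},"newtons":{"type":"number"}},"required":["moves"]}

```bash
mkdir -p pics; python3 - <<'E'
from station import bot
import cv2
for n in("scene","top"):
    im=bot.read_camera(n); cv2.imwrite(f"pics/{n}0.png",im[:,:,::-1]); print(n,bot.camera_info(n))
    for l in("filter_unit","cassette_top","cover_edge","slot","beaker","vial","stapler","redcap_bottle"):
        r=bot.silhouettes(l,n)
        print(l,[(round(d["score"],2),[int(v) for v in d["location"]],int(d["region"].sum())) for d in r[:2]])
o=bot.get_obs();print({k:(o[k]) for k in("t","eef_pos","tool_rot","contact_force","gripper_width")})
E
```

```text
scene {'vertical_fov': 51.08971287957456, 'cx': 328.03459603271386, 'cy': 241.58732986259105, 'k1': 0.01908072876566682, 'position': array([-0.06844554, -0.84605825,  0.83605694]), 'attitude': array([ 0.83925966,  0.45461595, -0.14532381, -0.26047752])}
filter_unit [(0.8, [356, 253], 6743)]
cassette_top [(0.9, [349, 247], 702), (0.21, [247, 237], 453)]
cover_edge [(0.66, [317, 194], 1114)]
slot [(0.75, [320, 180], 223), (0.18, [316, 194], 1028)]
beaker [(0.66, [464, 305], 849), (0.64, [245, 237], 477)]
vial [(0.58, [221, 248], 134)]
stapler [(0.76, [253, 219], 804)]
redcap_bottle [(0.69, [466, 304], 803)]
top {'vertical_fov': 48.58559568353892, 'cx': 305.9554408475524, 'cy': 235.6037242669873, 'k1': -0.10670094769185008, 'position': array([0.38430297, 0.08888083, 1.25990921]), 'attitude': array([ 0.71081076,  0.05541476, -0.05513021, -0.69902641])}
filter_unit [(0.86, [329, 198], 8835)]
cassette_top [(0.9, [318, 212], 1367)]
cover_edge [(0.84, [297, 220], 1223)]
slot [(0.58, [300, 211], 257)]
beaker [(0.96, [209, 292], 479)]
vial [(0.51, [201, 318], 92), (0.25, [208, 294], 465)]
stapler [(0.77, [167, 258], 1230)]
redcap_bottle [(0.8, [455, 170], 552), (0.73, [300, 222], 1151)]
{'t': 0.9, 'eef_pos': array([0.15374192, 0.65727549, 0.22573539]), 'tool_rot': array([-7.12747871e-06,  1.14648232e-01,  9.93406152e-01,  2.24913110e-05]), 'contact_force': array([0.56621625, 0.52476498, 0.32661893]), 'gripper_width': 1.0002326442506917}
```

View pics/scene0.png

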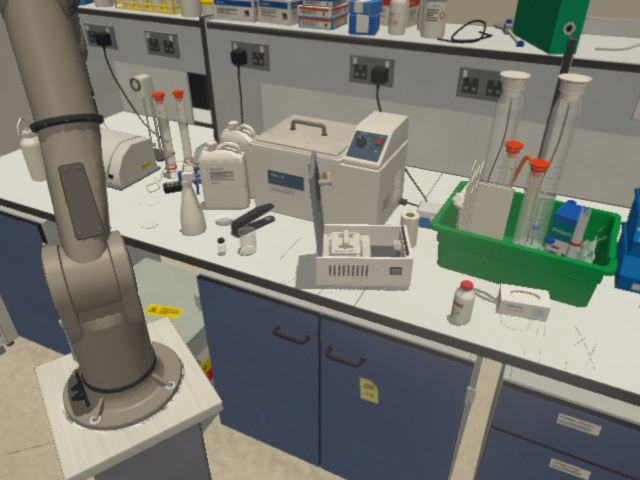

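View pics/top0.png

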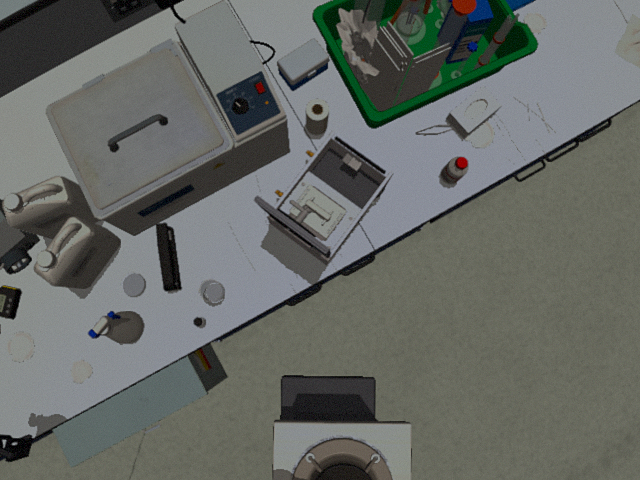

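Scene: unit around (360,255) with its cover upright at left (315,205); bottle at (463,303), beaker at (247,240). Top: box about (325,200), cover edge from (258,198) to (328,258), cassette (315,212). I'll zoom for corner picks.

```bash
cat > h.py <<'E'
import numpy as np, cv2
from scipy.spatial.transform import Rotation as R
from station import bot
def cam(n):
    c=bot.camera_info(n); q=c["attitude"]; return c,R.from_quat([q[1],q[2],q[3],q[0]]).as_matrix(),240/np.tan(np.radians(c["vertical_fov"]/2))
def proj(n,P):
    c,M,f=cam(n); p=(np.atleast_2d(P)-c["position"])@M; s=np.c_[p[:,0],-p[:,1]]/-p[:,2:]
    s=s*(1+c["k1"]*(s**2).sum(1,keepdims=True)); return s*f+[c["cx"],c["cy"]]
def pt(n,uv,z):
    c,M,f=cam(n); d=(np.array(uv)-[c["cx"],c["cy"]])/f; s=d.copy()
    for _ in range(20): s=d/(1+c["k1"]*(s**2).sum())
    r=M@np.array([s[0],-s[1],-1]); return c["position"]+r*(z-c["position"][2])/r[2]
def w(U,P):  # unit pose (x,y,yaw) -> world
    P=np.atleast_2d(P); a=U[2]; return np.c_[U[0]+np.cos(a)*P[:,0]-np.sin(a)*P[:,1],U[1]+np.sin(a)*P[:,0]+np.cos(a)*P[:,1],P[:,2]]
E
python3 - <<'E'
import cv2
from h import *
a=cv2.imread("pics/top0.png")[125:275,240:400]; b=cv2.imread("pics/scene0.png")[140:300,290:430]
a=cv2.resize(a,None,fx=5,fy=4,interpolation=cv2.INTER_CUBIC) if 0 else cv2.resize(a,(640,600),interpolation=cv2.INTER_CUBIC)
cv2.imwrite("pics/topz.png",a); cv2.imwrite("pics/scz.png",cv2.resize(b,(525,600),interpolation=cv2.INTER_CUBIC))
for n,l,z in(("beaker",(211,292),.03),("vial",(201,320),.03),("redcap",(455,170),.06),("stapler",(167,258),.03),("tub?",(318,115),.05)): print(n,pt("top",l,z).round(3))
E
```

```text
beaker [0.443 0.308 0.03 ]
vial [0.378 0.329 0.03 ]
redcap [ 0.736 -0.257  0.06 ]
stapler [0.52  0.416 0.03 ]
tub? [0.869 0.067 0.05 ]
```

View pics/topz.png

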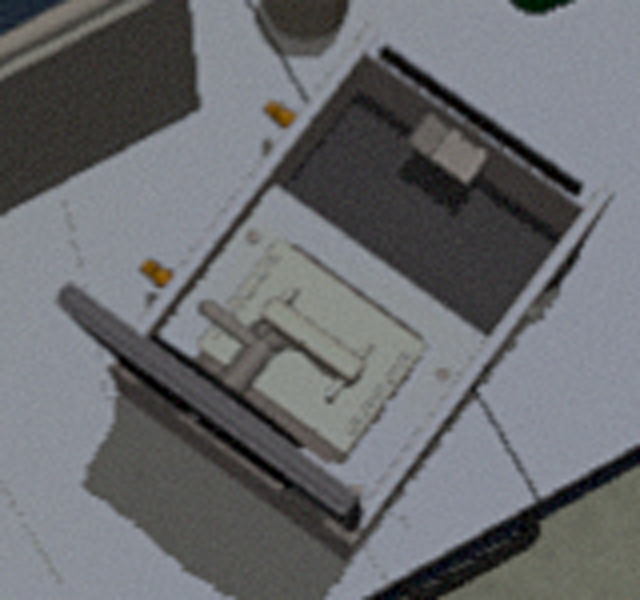

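View pics/scz.png

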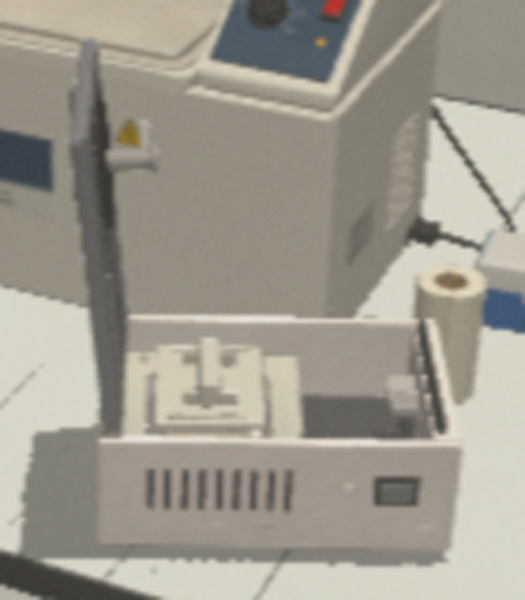

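```bash
cat > fit.py <<'E'
from h import *
from scipy.optimize import least_squares
def tz(u,v): return (240+u/4,125+v/4)
def sz(u,v): return (290+u/3.75,140+v/3.75)
obs=[("top",(-.085,-.125,.1),tz(607,195)),("top",(.085,-.125,.1),tz(370,28)),("top",(-.085,.125,.1),tz(352,553)),
("scene",(-.085,.125,.1),sz(101,439)),("scene",(-.085,-.125,.1),sz(460,441)),("scene",(-.085,.125,0),sz(99,542)),("scene",(-.085,-.125,0),sz(449,549)),("scene",(.085,-.125,.1),sz(433,319))]
cov=[("top",.081,tz(61,293)),("top",-.081,tz(345,513)),("scene",.081,sz(84,40)),("scene",-.081,sz(72,92))]
cas=[("top",tz(310,342)),("scene",sz(210,355))]
def edge(th,x,r=.226,d=.010): return (x,.108-r*np.cos(th)+d*np.sin(th),.1+r*np.sin(th)+d*np.cos(th))
def res(p):
    r=[proj(n,w(p,P))[0]-np.array(uv) for n,P,uv in obs]
    r+=[proj(n,w(p,edge(p[3],x)))[0]-np.array(uv) for n,x,uv in cov]
    r+=[proj(n,w(p,(0,.047,.114-p[4])))[0]-np.array(uv) for n,uv in cas]
    return np.ravel(r)
if __name__=="__main__":
    s=least_squares(res,[.65,.05,np.radians(52),1.68,.003],loss="soft_l1")
    print(s.x.round(4),np.degrees(s.x[2])); print(res(s.x).reshape(-1,2).round(1).tolist())
    U=s.x[:3]
    for nm,P in(("cassette",(0,.047,.1)),("hinge",(0,.108,.1)),("slot",(0,-.062,.114)),("edge",edge(s.x[3],0))): print(nm,w(U,P).round(4))
    im=cv2.imread("pics/top0.png")
E
python3 fit.py
```

```text
[ 6.6270e-01  3.8000e-02  9.4750e-01  1.6576e+00 -1.4000e-03] 54.28540363542637
[[1.4, -1.0], [0.0, -2.3], [-0.2, -2.2], [-2.1, 0.1], [-0.3, 1.1], [-1.3, 3.3], [-1.1, 3.0], [-0.5, -0.6], [-0.6, 0.2], [0.8, -1.6], [-0.5, -0.8], [-0.4, 12.5], [0.5, -1.5], [-1.0, 0.2]]
cassette [[0.6245 0.0655 0.1   ]]
hinge [[0.575  0.1011 0.1   ]]
slot [[0.713  0.0019 0.114 ]]
edge [[0.551  0.1183 0.3243]]
```

```bash
cat > g.py <<'E'
from h import *
U=[.6627,.0380,.9475]
def rot(tilt,yaw=0):
    # tool x=unit left, y=unit rear, z=down; yaw deg clockwise from above; tilt deg>0: hand leans right (-y unit)
    a=U[2]; l=np.array([-np.sin(a),np.cos(a),0]); r=np.array([np.cos(a),np.sin(a),0]); d=np.array([0,0,-1.])
    B=np.c_[l,r,d]; return R.from_matrix(B)*R.from_rotvec([0,np.radians(tilt),0])*R.from_rotvec([0,0,np.radians(yaw)])
def rel(P,T,base=None):
    """P target tip in unit frame (m), T rotation; prints move from base=(pos,rot)"""
    o=bot.get_obs(); q=o["tool_rot"]; p,C=base or (o["eef_pos"],R.from_quat([q[1],q[2],q[3],q[0]]))
    t=w(U,P)[0]-.017*T.apply([0,0,1])
    print("turn",np.degrees((C.inv()*T).as_rotvec()).round(1),"shift",(C.inv().apply(t-p)*100).round(2),"tcp",t.round(3)); return t,T
def st():
    o=bot.get_obs(); q=o["tool_rot"]; C=R.from_quat([q[1],q[2],q[3],q[0]]); a=U[2]
    tip=o["eef_pos"]+.017*C.apply([0,0,1]); d=tip-[U[0],U[1],0]; c,s=np.cos(a),np.sin(a)
    print("t",round(o["t"],2),"tip unit mm",(np.array([c*d[0]+s*d[1],-s*d[0]+c*d[1],tip[2]])*1000).round(1),"F",o["contact_force"].round(1),"q",o["q"].round(2),"rot",np.degrees((rot(0).inv()*C).as_rotvec()).round(1))
E
python3 - <<'E'
from g import *
st(); o=bot.get_obs();q=o["tool_rot"]
b=(o["eef_pos"]+[0,0,.24],R.from_quat([q[1],q[2],q[3],q[0]]))
rel((0,.01,.43),rot(15),b)
E
```

```text
t 0.9 tip unit mm [205.7 774.7 208.7] F [0.6 0.5 0.3] q [-1.45  0.48  0.02  1.56 -0.01  1.11 -0.08] rot [ -0.    0.  -22.5]
turn [-2.9 14.8 22.4] shift [-63.15 -48.49   1.93] tcp [0.658 0.041 0.446]
```

Emit:
carry_out --moves '[[[0,0,0],[0,0,-6],0],[[0,0,0],[0,0,-12],0],[[0,0,0],[0,0,-18],0],[[0,0,0],[0,0,-24],0]]'

```text
t: 1.4
eef_pos: [0.1537, 0.6569, 0.4679]
tool_rot: [0.0, 0.115, 0.993, 0.0]
contact_force: [0.3, 1.4, 0.4]
gripper_width: 0.141
```

Emit:
carry_out --moves '[[[0,0,5],[-4.5,-3.5,0],0],[[0,0,8],[-9,-7,0],0],[[0,0,11],[-14,-10.5,0],0],[[0,0,14],[-19,-14.5,0],0],[[0,0,16],[-24,-18,0],0]]'

```text
t: 2.02
eef_pos: [0.3474, 0.4255, 0.466]
tool_rot: [0.0, 0.252, 0.968, 0.0]
contact_force: [1.5, -0.9, 0.4]
gripper_width: -0.004
```

```bash
python3 - <<'E'
from g import *
st(); rel((0,.01,.43),rot(15))
E
```

```text
t 2.02 tip unit mm [130.6 482.2 449. ] F [ 1.5 -0.9  0.4] q [-1.18  0.13  0.21  1.5  -0.03  1.51  0.09] rot [-0.   0.  -6.5]
turn [-0.8 15.   6.4] shift [-45.89 -18.35   1.94] tcp [0.658 0.041 0.446]
```

Emit:
carry_out --moves '[[[0,3,2],[-5,-2,0],0],[[0,6,3],[-10,-4,0.5],0],[[0,9,4],[-15.5,-6.2,0.8],0],[[0,12,5],[-21,-8.4,1],0],[[0,15,6.4],[-26.5,-10.6,1.2],0]]'

```text
t: 2.65
eef_pos: [0.527, 0.2043, 0.4541]
tool_rot: [-0.127, 0.303, 0.944, 0.034]
contact_force: [0.7, 1.4, 0.1]
gripper_width: -0.003
```

```bash
python3 - <<'E'
from g import *
st(); rel((0,.01,.43),rot(15))
E
```

```text
t 2.65 tip unit mm [ 55.6 211.7 437.7] F [0.7 1.4 0.1] q [-0.7   0.28  0.47  1.39 -0.32  1.68  0.7 ] rot [ 0.8 15.1 -0.1]
turn [-0.8 -0.1  0. ] shift [-19.67  -5.64  -4.42] tcp [0.658 0.041 0.446]
```

Emit:
carry_out --moves '[[[0,0,0],[-5,-1.5,-1.1],0],[[0,0,0],[-10,-3,-2.2],0],[[0,0,0],[-15,-4.5,-3.3],0],[[0,0,0],[-19.7,-5.6,-4.4],0],[[0,0,0],[-19.7,-5.6,-4.4],0]]'

```text
t: 3.28
eef_pos: [0.659, 0.0386, 0.4444]
tool_rot: [-0.127, 0.306, 0.943, 0.032]
contact_force: [-0.1, 1.1, 0.1]
gripper_width: 0.005
```

```bash
python3 - <<'E'
from g import *
st(); rel((0,.055,.155),rot(15)); rel((0,.025,.155),rot(15))
im=bot.read_camera("top"); cv2.imwrite("pics/top1.png",im[60:300,200:460,::-1].repeat(2,0).repeat(2,1))
E
```

```text
t 3.27 tip unit mm [ -1.9   7.7 427.9] F [-0.1  1.1  0.1] q [-0.37  0.53  0.54  1.1  -0.38  1.81  1.03] rot [ 1.  15.   0.3]
turn [-1.   0.  -0.4] shift [-2.47  0.64 27.58] tcp [0.622 0.068 0.171]
turn [-1.   0.  -0.4] shift [-5.37  0.65 26.81] tcp [0.646 0.05  0.171]
```

View pics/top1.png

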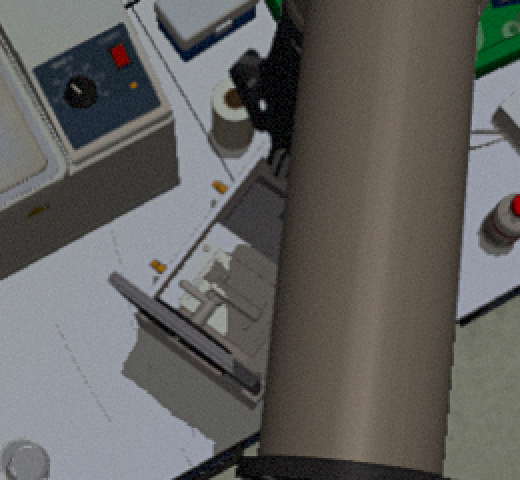

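Picture: forearm crosses right of the cover; hand is over the bay near crop (270,120), cover untouched at (190,330). Descend partly.

Emit:
carry_out --moves '[[[-1,0,0],[-1.3,0.3,4.5],0],[[-1,0,0],[-2.6,0.6,9],0],[[-1,0,0],[-3.6,0.6,13.5],0],[[-1,0,0],[-4.5,0.6,18],0],[[-1,0,0],[-4.5,0.6,18],0]]'

```text
t: 3.95
eef_pos: [0.6546, 0.0497, 0.2578]
tool_rot: [-0.127, 0.303, 0.944, 0.04]
contact_force: [0.5, -0.1, 0.2]
gripper_width: -0.001
```

```bash
python3 - <<'E'
from g import *
st(); rel((0,.055,.145),rot(15))
im=bot.read_camera("scene"); cv2.imwrite("pics/sc1.png",im[100:340,200:460,::-1].repeat(2,0).repeat(2,1))
E
```

```text
t 3.95 tip unit mm [  4.8  17.9 241.4] F [ 0.5 -0.1  0.2] q [-0.39  0.59  0.49  1.42 -0.41  1.45  1.11] rot [ 0.1 15.3 -0.1]
turn [-0.1 -0.3  0.1] shift [ 1.04 -0.46 10.28] tcp [0.622 0.068 0.161]
```

View pics/sc1.png

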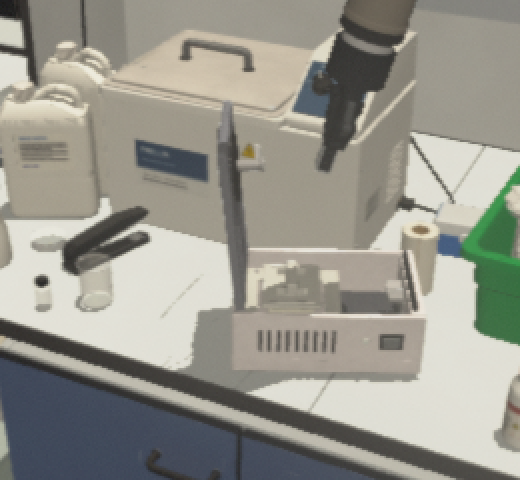

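Scene: the hand clears the cover well, tip about (322,165) in the crop, above the cassette; wrist is high and right. Continue down.

Emit:
carry_out --moves '[[[0,0,0],[0.3,-0.2,4],0],[[0,0,0],[0.7,-0.4,7.5],0],[[0,0,0],[1,-0.5,10.3],0],[[0,0,0],[1,-0.5,10.3],0],[[0,0,0],[1,-0.5,10.3],0]]'

```text
t: 4.62
eef_pos: [0.627, 0.0646, 0.1664]
tool_rot: [-0.122, 0.304, 0.944, 0.042]
contact_force: [-0.0, -0.1, 0.8]
gripper_width: 0.003
```

```bash
python3 - <<'E'
from g import *
st(); 
for z in(.12,.11,.105,.1,.095): rel((0,.055,z),rot(15))
im=bot.read_camera("top"); cv2.imwrite("pics/top2.png",im[125:275,240:400,::-1].repeat(4,0).repeat(4,1))
im=bot.read_camera("scene"); cv2.imwrite("pics/sc2.png",im[140:300,290:430,::-1].repeat(3,0).repeat(3,1))
E
```

```text
t 4.62 tip unit mm [  0.8  48.8 150. ] F [-0.  -0.1  0.8] q [-0.42  0.61  0.47  1.59 -0.44  1.24  1.14] rot [-0.3 14.8 -0. ]
turn [0.3 0.2 0. ] shift [-0.17 -0.09  3.06] tcp [0.622 0.068 0.136]
turn [0.3 0.2 0. ] shift [-0.43 -0.1   4.02] tcp [0.622 0.068 0.126]
turn [0.3 0.2 0. ] shift [-0.55 -0.1   4.51] tcp [0.622 0.068 0.121]
turn [0.3 0.2 0. ] shift [-0.68 -0.1   4.99] tcp [0.622 0.068 0.116]
turn [0.3 0.2 0. ] shift [-0.81 -0.1   5.47] tcp [0.622 0.068 0.111]
```

View pics/sc2.png

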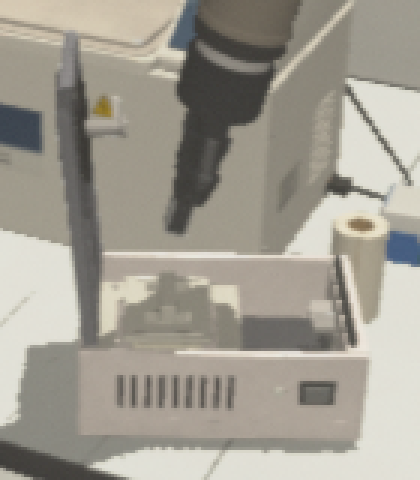

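Tip at (178,230) hovers over the rib at (168,285). Press.

Emit:
carry_out --moves '[[[0,0,0],[-0.2,-0.1,3],0],[[0,0,0],[-0.35,-0.1,3.8],0],[[0,0,0],[-0.45,-0.1,4.2],0],[[0,0,0],[-0.55,-0.1,4.6],0],[[0,0,0],[-0.65,-0.1,5],0]]'

```text
t: 5.35
eef_pos: [0.6197, 0.0677, 0.114]
tool_rot: [-0.123, 0.304, 0.944, 0.041]
contact_force: [0.1, -0.3, 0.9]
gripper_width: -0.002
```

```bash
python3 - <<'E'
from g import *
st()
E
```

```text
t 5.35 tip unit mm [-1.  56.6 97.6] F [ 0.1 -0.3  0.9] q [-0.41  0.66  0.44  1.64 -0.47  1.15  1.17] rot [-0.2 14.9  0. ]
```

```bash
python3 - <<'E'
from g import *
a=bot.read_camera("scene")[150:290,290:430,::-1]; b=bot.read_camera("top")[125:265,240:400,::-1]
cv2.imwrite("pics/c3.png",np.hstack([cv2.resize(a,(380,380),interpolation=2),cv2.resize(b,(420,380),interpolation=2)]))
E
```

```text
(no output)
```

View pics/c3.png

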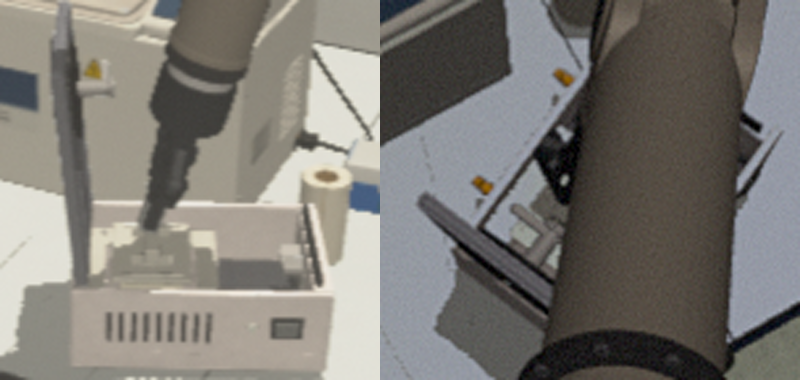

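Tip appears at/next to the rib (crop 148,226), no clear force yet; press on in small steps watching force.

Emit:
carry_out --moves '[[[0,0,0],[-0.05,0,0.2],0],[[0,0,0],[-0.1,0,0.4],0]]'

```text
t: 5.7
eef_pos: [0.6193, 0.0678, 0.1097]
tool_rot: [-0.123, 0.304, 0.944, 0.041]
contact_force: [-0.1, -0.7, 2.3]
gripper_width: 0.001
```

Emit:
carry_out --moves '[[[0,0,0],[-0.05,0,0.2],0],[[0,0,0],[-0.1,0,0.4],0]]'

```text
t: 5.95
eef_pos: [0.6192, 0.0678, 0.1056]
tool_rot: [-0.123, 0.304, 0.944, 0.041]
contact_force: [-0.6, 0.1, 2.9]
gripper_width: -0.001
```

Emit:
carry_out --moves '[[[0,0,0],[-0.05,0,0.2],0],[[0,0,0],[-0.1,0,0.4],0]]'

```text
t: 6.2
eef_pos: [0.6192, 0.0679, 0.1012]
tool_rot: [-0.123, 0.304, 0.944, 0.041]
contact_force: [0.8, -0.8, 2.6]
gripper_width: 0.003
```

Emit:
carry_out --moves '[[[0,0,0],[-0.05,0,0.2],0],[[0,0,0],[-0.08,0,0.3],0]]'

```text
t: 6.45
eef_pos: [0.6191, 0.0678, 0.098]
tool_rot: [-0.123, 0.304, 0.944, 0.041]
contact_force: [-0.1, -0.9, 2.8]
gripper_width: -0.005
```

Emit:
carry_out --moves '[[[0,0,0],[-0.03,0,0.1],0],[[0,0,0],[-0.05,0,0.2],0]]'

```text
t: 6.7
eef_pos: [0.6191, 0.0679, 0.0961]
tool_rot: [-0.123, 0.304, 0.944, 0.041]
contact_force: [1.1, -1.1, 3.3]
gripper_width: 0.0
```

Emit:
carry_out --moves '[[[0,0,0],[-0.03,0,0.1],0],[[0,0,0],[-0.05,0,0.2],0]]'

```text
t: 6.95
eef_pos: [0.6191, 0.0679, 0.094]
tool_rot: [-0.123, 0.304, 0.944, 0.041]
contact_force: [1.6, -1.5, 2.5]
gripper_width: -0.005
```

Emit:
carry_out --moves '[[[0,0,0],[-0.03,0,0.1],0],[[0,0,0],[-0.05,0,0.2],0]]'

```text
t: 7.2
eef_pos: [0.6192, 0.0679, 0.0924]
tool_rot: [-0.123, 0.304, 0.944, 0.041]
contact_force: [1.0, -0.8, 9.6]
gripper_width: 0.002
```

```bash
python3 - <<'E'
from g import *
st()
a=bot.read_camera("scene")[190:270,310:410,::-1]
cv2.imwrite("pics/c4.png",cv2.resize(a,(750,600),interpolation=2))
E
```

```text
t 7.2 tip unit mm [-1.1 57.2 76. ] F [ 1.  -0.8  9.6] q [-0.41  0.69  0.43  1.65 -0.48  1.12  1.18] rot [-0.2 14.9  0. ]
```

View pics/c4.png

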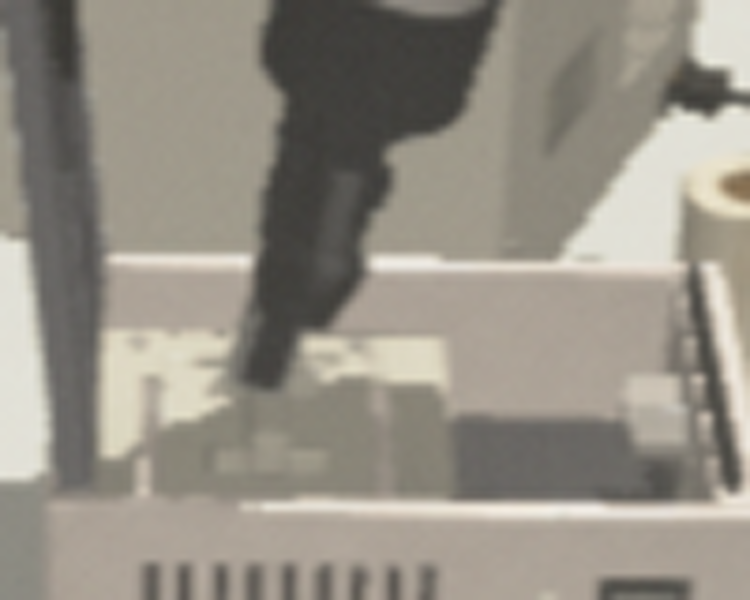

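Cassette has gone down; tip at (262,385) presses at flange level (z≈76 mm = flange's home height) and force jumped. Press firmer to confirm the hard stop.

Emit:
carry_out --moves '[[[0,0,0],[-0.03,0,0.1],0],[[0,0,0],[-0.06,0,0.25],0],[[0,0,0],[-0.06,0,0.25],0]]'

```text
t: 7.62
eef_pos: [0.6193, 0.0679, 0.0921]
tool_rot: [-0.123, 0.304, 0.944, 0.042]
contact_force: [-3.0, -1.8, 19.2]
gripper_width: 0.0
```

Emit:
carry_out --moves '[[[0,0,0],[0.5,0,-1.5],0],[[0,0,0],[1.5,0,-5],0],[[0,0,0],[1.5,0,-10],0],[[0,0,0],[0.5,0,-16],0],[[0,0,0],[-2,0,-22],0]]'

```text
t: 8.25
eef_pos: [0.6787, 0.0251, 0.2969]
tool_rot: [-0.124, 0.303, 0.944, 0.041]
contact_force: [1.3, 0.6, -0.8]
gripper_width: -0.0
```

Emit:
carry_out --moves '[[[0,0,0],[0,-2,-5],0],[[0,0,0],[0,-4,-10],0]]'

```text
t: 8.5
eef_pos: [0.6759, -0.0239, 0.3922]
tool_rot: [-0.125, 0.304, 0.944, 0.041]
contact_force: [1.0, 0.0, 0.3]
gripper_width: -0.0
```

```bash
python3 - <<'E'
from g import *
st()
im=bot.read_camera("scene"); a=im[190:270,310:410,::-1]
b=cv2.imread("pics/scene0.png")[190:270,310:410]
cv2.imwrite("pics/c5.png",np.vstack([cv2.resize(x,(375,300),interpolation=2) for x in(b,a)]))
for p in(.003,.018): print(p,((proj("scene",w(U,[(-.032,.047,.114-p),(.032,.047,.114-p)]))-[310,190])*3.75).round(0))
E
```

```text
t 8.5 tip unit mm [-42.5 -42.5 375.8] F [1.  0.  0.3] q [-0.28  0.57  0.54  1.15 -0.39  1.73  1.15] rot [-0.1 15.1  0. ]
0.003 [[131. 198.]
 [131. 150.]]
0.018 [[131. 216.]
 [130. 168.]]
```

View pics/c5.png

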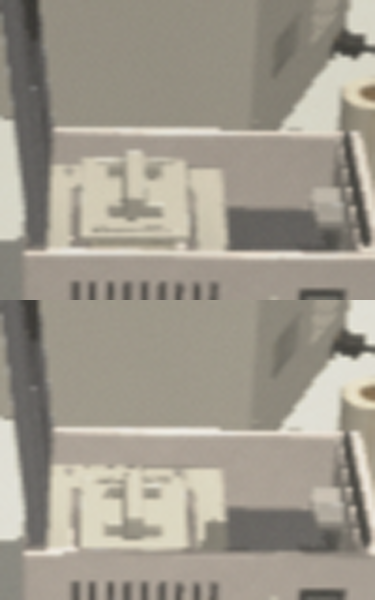

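Cassette sits down: rib's rear end moved from row 150 to 168 in the crop, exactly the prediction for 18 mm. Now go over to the left of the cover.

```bash
python3 - <<'E'
from g import *
b=rel((0,.06,.45),rot(-5)); rel((0,.20,.42),rot(-25),b)
E
```

```text
turn [  0.2 -19.5  -0.3] shift [12.56  4.59 -3.69] tcp [0.613 0.074 0.467]
turn [  0. -20.  -0.] shift [14.79  0.    1.87] tcp [0.494 0.159 0.435]
```

Emit:
carry_out --moves '[[[0,0,0],[1,1,-5],0],[[0,-6,0],[4,2,-6],0],[[0,-12,0],[8,3.5,-5],0],[[0,-20,0],[12.6,4.6,-3.7],0],[[0,-20,0],[12.6,4.6,-3.7],0]]'

```text
t: 9.18
eef_pos: [0.6069, 0.0889, 0.4578]
tool_rot: [0.039, 0.299, 0.953, -0.011]
contact_force: [-0.8, -0.8, 0.6]
gripper_width: 0.003
```

Emit:
carry_out --moves '[[[0,-7,0],[5,0,0.5],0],[[0,-14,0],[10,0,1.2],0],[[0,-20,0],[14.8,0,1.9],0],[[0,-20,0],[14.8,0,1.9],0]]'

```text
t: 9.68
eef_pos: [0.4898, 0.168, 0.4255]
tool_rot: [0.205, 0.295, 0.931, -0.066]
contact_force: [0.1, -0.4, 0.5]
gripper_width: -0.001
```

```bash
python3 - <<'E'
from g import *
st(); b=rel((0,.215,.26),rot(-25)); rel((0,.170,.195),rot(-25),b)
E
```

```text
t 9.68 tip unit mm [  4.6 209.1 410. ] F [ 0.1 -0.4  0.5] q [-1.12 -0.06  0.38  1.84  0.46  1.29  0.1 ] rot [ -0.  -24.9  -0.6]
turn [ 0.1 -0.1  0.5] shift [ 6.86 -0.43 13.36] tcp [0.482 0.168 0.275]
turn [0. 0. 0.] shift [-1.33 -0.    7.79] tcp [0.519 0.141 0.21 ]
```

Emit:
carry_out --moves '[[[0,0,0],[2.3,-0.2,4.5],0],[[0,0,0],[4.6,-0.3,9],0],[[0,0,0],[6.9,-0.4,13.4],0],[[0,0,0],[6.9,-0.4,13.4],0]]'

```text
t: 10.18
eef_pos: [0.486, 0.1619, 0.2745]
tool_rot: [0.205, 0.3, 0.929, -0.069]
contact_force: [0.8, 0.0, 1.3]
gripper_width: -0.0
```

Emit:
carry_out --moves '[[[0,0,0],[-0.5,0,3],0],[[0,0,0],[-1,0,6],0],[[0,0,0],[-1.3,0,7.8],0],[[0,0,0],[-1.3,0,7.8],0]]'

```text
t: 10.68
eef_pos: [0.5252, 0.1377, 0.2134]
tool_rot: [0.207, 0.301, 0.928, -0.066]
contact_force: [0.1, 0.4, 1.0]
gripper_width: -0.004
```

```bash
python3 - <<'E'
from g import *
st(); b=rel((0,.14,.195),rot(-25)); b=rel((0,.08,.215),rot(-25),b); b=rel((0,.045,.22),rot(-25),b)
E
```

```text
t 10.68 tip unit mm [  0.7 162.6 198. ] F [0.1 0.4 1. ] q [-1.02  0.19  0.45  2.11  0.48  0.76  0.02] rot [ -0.1 -25.1   0.2]
turn [ 0.   0.1 -0.3] shift [-1.92 -0.06  1.23] tcp [0.543 0.124 0.21 ]
turn [0. 0. 0.] shift [-6.28  0.    0.72] tcp [0.592 0.089 0.23 ]
turn [0. 0. 0.] shift [-3.38  0.    1.03] tcp [0.62  0.068 0.235]
```

Emit:
carry_out --moves '[[[0,0,0],[-0.9,0,0.4],0],[[0,0,0],[-1.8,0,0.8],0],[[0,0,0],[-2.4,0,1.1],0],[[0,0,0],[-3,0,1.3],0],[[0,0,0],[-3.6,0,1.5],0]]'

```text
t: 11.3
eef_pos: [0.5555, 0.116, 0.214]
tool_rot: [0.207, 0.3, 0.929, -0.065]
contact_force: [-3.1, 0.9, 5.0]
gripper_width: -0.002
```

Emit:
carry_out --moves '[[[0,0,0],[-0.6,0,0.2],0],[[0,0,0],[-1.2,0,0.4],0],[[0,0,0],[-1.8,0,0.6],0],[[0,0,0],[-2.4,0,0.8],0],[[0,0,0],[-3,0,1],0]]'

```text
t: 11.92
eef_pos: [0.5808, 0.0972, 0.217]
tool_rot: [0.206, 0.3, 0.929, -0.066]
contact_force: [0.7, 0.5, 0.0]
gripper_width: 0.002
```

```bash
cat > cov.py <<'E'
from g import *
st()
for n in("scene","top"):
    im=bot.read_camera(n); cv2.imwrite(f"pics/now_{n}.png",im[:,:,::-1])
    for l in("cover_edge","slot"):
        r=bot.silhouettes(l,n)
        for d in r[:1]:
            v,u=np.nonzero(d["region"]); print(n,l,round(d["score"],2),np.round(d["location"]),"u",u.min(),u.max(),"v",v.min(),v.max())
E
python3 cov.py
```

```text
t 11.93 tip unit mm [  0.3  93.9 201.6] F [0.7 0.5 0. ] q [-0.89  0.25  0.47  2.04  0.42  0.71  0.21] rot [ -0.1 -25.    0.1]
scene cover_edge 0.58 [334. 193.] u 318 352 v 152 255
scene slot 0.71 [346. 183.] u 331 352 v 178 189
top cover_edge 0.76 [314. 206.] u 270 351 v 166 256
top slot 0.57 [308. 204.] u 289 326 v 180 222
```

Emit:
carry_out --moves '[[[0,0,0],[-0.6,0,0.3],0],[[0,0,0],[-1.2,0,0.5],0],[[0,0,0],[-1.8,0,0.8],0],[[0,0,0],[-2.4,0,1.1],0],[[0,0,0],[-3,0,1.3],0]]'

```text
t: 12.85
eef_pos: [0.6077, 0.078, 0.2182]
tool_rot: [0.207, 0.3, 0.929, -0.066]
contact_force: [-0.6, -0.1, 0.1]
gripper_width: -0.001
```

```bash
python3 cov.py
```

```text
t 12.85 tip unit mm [  0.4  60.8 202.8] F [-0.6 -0.1  0.1] q [-0.83  0.28  0.47  1.99  0.38  0.69  0.29] rot [ -0.1 -25.    0.1]
scene cover_edge 0.66 [344. 203.] u 320 366 v 157 252
scene slot 0.63 [348. 189.] u 341 366 v 173 200
top cover_edge 0.74 [326. 191.] u 280 367 v 147 255
top slot 0.69 [320. 190.] u 302 340 v 172 209
```

Emit:
carry_out --moves '[[[0,0,0],[-0.6,0,0.3],0],[[0,0,0],[-1.2,0,0.5],0],[[0,0,0],[0,0,0],0],[[0,0,0],[3,0,-2],0],[[0,0,0],[6,0,-4],0]]'

```text
t: 13.78
eef_pos: [0.5479, 0.1208, 0.2289]
tool_rot: [0.206, 0.3, 0.929, -0.066]
contact_force: [0.2, 0.4, 0.1]
gripper_width: -0.003
```

Emit:
carry_out --moves '[[[0,0,0],[2,0,-5],4],[[0,0,0],[2,0,-10],4],[[0,0,0],[2,0,-10],4],[[0,0,0],[2,0,-10],4],[[0,0,0],[2,0,-10],4]]'

```text
t: 14.4
eef_pos: [0.4998, 0.1543, 0.3099]
tool_rot: [0.206, 0.3, 0.929, -0.067]
contact_force: [0.0, 0.1, 0.1]
gripper_width: 0.465
```

Emit:
carry_out --moves '[[[0,0,0],[0,0,0],4],[[0,0,0],[0,0,0],4],[[0,0,0],[0,0,0],4],[[0,0,0],[0,0,0],4],[[0,0,0],[0,0,0],4]]'

```text
t: 15.02
eef_pos: [0.5002, 0.1553, 0.3112]
tool_rot: [0.207, 0.3, 0.929, -0.065]
contact_force: [0.2, -0.8, 0.7]
gripper_width: 0.468
```

```bash
python3 cov.py; python3 - <<'E'
from g import *
for n in("scene","top"): print(n,proj(n,w(U,[(0,-.062,.114),(-.081,-.118,.110),(.081,-.118,.110),(0,-.062,.12)])).round(1).tolist())
E
```

```text
t 15.03 tip unit mm [  0.4 193.2 295.8] F [ 0.2 -0.8  0.7] q [-1.1   0.03  0.42  2.02  0.48  1.02  0.03] rot [ -0.1 -25.    0.1]
scene cover_edge 0.62 [368. 238.] u 324 411 v 219 256
scene slot 0.87 [386. 235.] u 370 402 v 227 242
top cover_edge 0.94 [335. 189.] u 274 389 v 131 251
top slot 0.87 [349. 168.] u 327 366 v 151 190
scene [[385.5, 236.0], [409.8, 254.6], [403.0, 222.2], [385.6, 234.1]]
top [[347.0, 170.7], [390.7, 172.9], [332.4, 131.5], [347.2, 170.0]]
```

```bash
python3 - <<'E'
from g import *
im=bot.read_camera("top")[:,:,::-1].copy(); cv2.imwrite("pics/top5.png",im)
m=np.zeros(im.shape[:2],np.uint8)
c=proj("top",w(U,(0,-.062,.114)))[0]
g=cv2.cvtColor(im,cv2.COLOR_BGR2GRAY)
# rectify: unit-frame patch 1mm/2px on plane z=.114, +x up, +y left
S=300; vv,uu=np.mgrid[0:S,0:S]; P=np.c_[((150-vv)/2500).ravel(),(-.062+(150-uu)/2500).ravel(),np.full(S*S,.114)]
q=proj("top",w(U,P)).reshape(S,S,2).astype(np.float32)
a=cv2.remap(im,q,None,cv2.INTER_CUBIC); cv2.imwrite("pics/rect.png",cv2.resize(a,(600,600)))
E
```

```text
(no output)
```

View pics/rect.png

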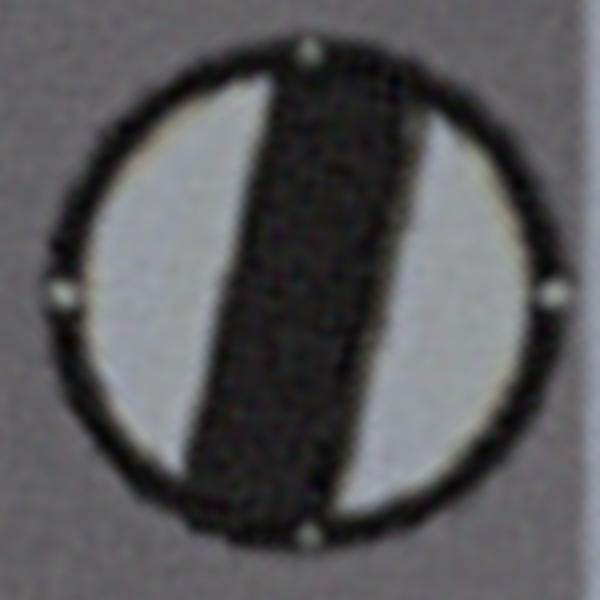

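View: slot dark band tilted about 13.6° clockwise, dial centre at (308,293) of the 600-px patch, i.e. within 2 mm of the model (explained by the cover's rest angle).

```bash
python3 - <<'E'
from g import *
b=rel((0,.06,.27),rot(-10,7)); b=rel((0,-.062,.18),rot(0,13.6),b)
E
```

```text
turn [ 1.  15.   6.9] shift [-11.41  -0.04   8.03] tcp [0.612 0.075 0.287]
turn [1.8 9.8 6.6] shift [-10.67   1.31  11.01] tcp [0.713 0.002 0.197]
```

Emit:
carry_out --moves '[[[0,4,2],[-3,0,1],4],[[0,8,4],[-6,0,3],4],[[0.5,12,6],[-9,0,5.5],4],[[1,15,7],[-11.4,0,8],4],[[1,15,7],[-11.4,0,8],4]]'

```text
t: 16.0
eef_pos: [0.6129, 0.0716, 0.2859]
tool_rot: [0.085, 0.366, 0.926, -0.023]
contact_force: [0.7, -0.5, 0.0]
gripper_width: 0.466
```

Emit:
carry_out --moves '[[[0.5,3,2],[-3,0.4,2.5],4],[[1,6,4],[-6,0.8,5],4],[[1.5,9,6],[-9,1.1,8.5],4],[[1.8,9.8,6.6],[-10.7,1.3,11],4],[[1.8,9.8,6.6],[-10.7,1.3,11],4]]'

```text
t: 16.62
eef_pos: [0.7122, 0.0014, 0.195]
tool_rot: [-0.001, 0.419, 0.908, -0.001]
contact_force: [-0.7, 1.4, -0.3]
gripper_width: 0.468
```

```bash
python3 - <<'E'
from g import *
st(); rel((0,-.062,.13),rot(0,13.6)); rel((0,-.062,.11),rot(0,13.6))
E
```

```text
t 16.62 tip unit mm [ -0.9 -61.6 178. ] F [-0.7  1.4 -0.3] q [-0.43  0.61  0.52  1.51 -0.33  1.11  0.87] rot [ 0.2  0.1 13.8]
turn [-0.2 -0.1 -0.2] shift [-0.02  0.11  4.8 ] tcp [0.713 0.002 0.147]
turn [-0.2 -0.1 -0.2] shift [-0.02  0.11  6.8 ] tcp [0.713 0.002 0.127]
```

Emit:
carry_out --moves '[[[0,0,0],[0,0.1,4],4],[[0,0,0],[0,0.1,5.5],4],[[0,0,0],[0,0.1,6.3],4],[[0,0,0],[0,0.1,6.8],4],[[0,0,0],[0,0.1,7.2],4]]'

```text
t: 17.25
eef_pos: [0.7145, 0.0026, 0.1263]
tool_rot: [0.001, 0.418, 0.908, 0.001]
contact_force: [-0.0, -0.1, 0.2]
gripper_width: 0.466
```

Emit:
carry_out --moves '[[[0,0,0],[0,0,0.2],4],[[0,0,0],[0,0,0.4],4]]'

```text
t: 17.5
eef_pos: [0.7142, 0.0024, 0.1216]
tool_rot: [0.001, 0.418, 0.908, 0.0]
contact_force: [0.3, 0.8, -0.3]
gripper_width: 0.471
```

Emit:
carry_out --moves '[[[0,0,0],[0,0,0.2],4],[[0,0,0],[0,0,0.4],4]]'

```text
t: 17.75
eef_pos: [0.714, 0.0025, 0.1173]
tool_rot: [0.001, 0.418, 0.908, 0.0]
contact_force: [-0.9, 0.2, -0.4]
gripper_width: 0.466
```

Emit:
carry_out --moves '[[[0,0,0],[0,0,0.2],4],[[0,0,0],[0,0,0.4],4]]'

```text
t: 18.0
eef_pos: [0.714, 0.0025, 0.1132]
tool_rot: [0.0, 0.418, 0.908, 0.0]
contact_force: [-0.1, -0.0, 0.4]
gripper_width: 0.468
```

Emit:
carry_out --moves '[[[0,0,0],[0,0,0.2],4],[[0,0,0],[0,0,0.3],4]]'

```text
t: 18.25
eef_pos: [0.7139, 0.0025, 0.1101]
tool_rot: [0.0, 0.418, 0.908, 0.0]
contact_force: [0.0, 0.3, -0.7]
gripper_width: 0.47
```

Emit:
carry_out --moves '[[[0,0,0],[0,0,0.1],4],[[0,0,0],[0,0,0.2],4]]'

```text
t: 18.5
eef_pos: [0.714, 0.0025, 0.1083]
tool_rot: [0.001, 0.418, 0.908, 0.0]
contact_force: [-0.3, -0.3, -0.1]
gripper_width: 0.468
```

Emit:
carry_out --moves '[[[0,0,0],[0,0,0.1],4],[[0,0,0],[0,0,0.2],4]]'

```text
t: 18.75
eef_pos: [0.714, 0.0025, 0.1063]
tool_rot: [0.001, 0.418, 0.908, 0.0]
contact_force: [0.3, -0.1, -0.6]
gripper_width: 0.468
```

Emit:
carry_out --moves '[[[0,0,0],[0,0,0.1],4],[[0,0,0],[0,0,0.2],4]]'

```text
t: 19.0
eef_pos: [0.714, 0.0025, 0.1043]
tool_rot: [0.001, 0.418, 0.908, 0.0]
contact_force: [0.1, 0.7, 0.1]
gripper_width: 0.47
```

```bash
python3 - <<'E'
from g import *
t=np.array([.6192,.0679,.0924]); z=rot(15).apply([0,0,1])
for k in(.017,.008,0,-.004): print(k,proj("scene",t+k*z).round(1))
E
```

```text
0.017 [[340.9 247.3]]
0.008 [[341.8 244.6]]
0 [[342.6 242.3]]
-0.004 [[343.1 241.1]]
```

Emit:
carry_out --moves '[[[0,0,0],[0,0,0.1],4],[[0,0,0],[0,0,0.2],4]]'

```text
t: 19.25
eef_pos: [0.714, 0.0025, 0.1023]
tool_rot: [0.0, 0.418, 0.908, 0.0]
contact_force: [-0.1, 0.9, 0.1]
gripper_width: 0.466
```

Emit:
carry_out --moves '[[[0,0,0],[0,0,0.1],4],[[0,0,0],[0,0,0.2],4]]'

```text
t: 19.5
eef_pos: [0.714, 0.0025, 0.1003]
tool_rot: [0.0, 0.418, 0.908, 0.0]
contact_force: [0.0, 0.6, 0.1]
gripper_width: 0.469
```

Emit:
carry_out --moves '[[[0,0,0],[0,0,0.1],4],[[0,0,0],[0,0,0.2],4]]'

```text
t: 19.75
eef_pos: [0.7141, 0.0025, 0.0983]
tool_rot: [0.001, 0.418, 0.908, 0.0]
contact_force: [1.0, 0.5, 1.4]
gripper_width: 0.468
```

Emit:
carry_out --moves '[[[0,0,0],[0,0,0.1],4],[[0,0,0],[0,0,0.2],4]]'

```text
t: 20.0
eef_pos: [0.7141, 0.0025, 0.0966]
tool_rot: [0.001, 0.418, 0.908, 0.0]
contact_force: [-2.1, 0.8, 3.7]
gripper_width: 0.469
```

Emit:
carry_out --moves '[[[0,0,0],[0,0,0.1],4],[[0,0,0],[0,0,0.2],4]]'

```text
t: 20.25
eef_pos: [0.7141, 0.0025, 0.0947]
tool_rot: [0.001, 0.418, 0.908, 0.0]
contact_force: [-1.9, -0.1, 5.8]
gripper_width: 0.468
```

Emit:
carry_out --moves '[[[0,0,0],[0,0,0.1],4],[[0,0,0],[0,0,0.2],4],[[0,0,0],[0,0,0.3],4]]'

```text
t: 20.62
eef_pos: [0.7142, 0.0025, 0.0929]
tool_rot: [0.001, 0.418, 0.908, 0.001]
contact_force: [-6.2, 1.1, 16.6]
gripper_width: 0.469
```

Emit:
carry_out --moves '[[[0,0,0],[0,0,0.1],4],[[0,0,0],[0,0,0.2],4]]'

```text
t: 20.88
eef_pos: [0.7143, 0.0025, 0.0926]
tool_rot: [0.001, 0.418, 0.908, 0.001]
contact_force: [-10.6, 1.4, 27.6]
gripper_width: 0.468
```

Flush against the stop. Ease slightly and turn clockwise.

Emit:
carry_out --moves '[[[0,0,7],[0,0,-0.1],4],[[0,0,14],[0,0,-0.1],4],[[0,0,21],[0,0,-0.1],4],[[0,0,28],[0,0,-0.1],4],[[0,0,35],[0,0,-0.1],4]]'

```text
t: 21.5
eef_pos: [0.7146, 0.0027, 0.0928]
tool_rot: [0.0, 0.673, 0.739, 0.001]
contact_force: [-5.2, 1.8, 17.3]
gripper_width: 0.466
```

```bash
python3 -c "
from g import *
st(); print(bot.get_obs()['torque'].round(2))"
```

```text
t 21.5 tip unit mm [  1.7 -62.8  75.8] F [-5.2  1.8 17.3] q [-0.49  0.76  0.63  1.59 -0.51  0.96  0.4 ] rot [-0.2 -0.  48.9]
[0.33 1.5  0.1 ]
```

Emit:
carry_out --moves '[[[0,0,7],[0,0,0],4],[[0,0,14],[0,0,0],4],[[0,0,21],[0,0,0],4],[[0,0,28],[0,0,0],4],[[0,0,35],[0,0,0],4]]'

```text
t: 22.12
eef_pos: [0.715, 0.0027, 0.0929]
tool_rot: [0.0, 0.864, 0.503, 0.002]
contact_force: [-5.3, 1.9, 15.9]
gripper_width: 0.468
```

```bash
python3 -c "
from g import *
st(); print(bot.get_obs()['torque'].round(2))"
```

```text
t 22.12 tip unit mm [  1.9 -63.1  75.9] F [-5.3  1.9 15.9] q [-0.57  0.81  0.78  1.59 -0.64  1.01 -0.11] rot [-0.2  0.  83.9]
[0.41 1.15 0.07]
```

Emit:
carry_out --moves '[[[0,0,4],[0,0,0],4],[[0,0,8],[0,0,0],4],[[0,0,12],[0,0,0],4],[[0,0,12],[0,0,0],4]]'

```text
t: 22.62
eef_pos: [0.7153, 0.0023, 0.0929]
tool_rot: [0.001, 0.912, 0.411, 0.002]
contact_force: [-2.8, 1.3, 15.3]
gripper_width: 0.47
```

```bash
python3 -c "
from g import *
st(); print(bot.get_obs()['torque'].round(2))"
```

```text
t 22.62 tip unit mm [  1.8 -63.7  75.9] F [-2.8  1.3 15.3] q [-0.6   0.83  0.83  1.59 -0.69  1.02 -0.29] rot [-0.3 -0.  95.7]
[ 0.31  0.87 -0.04]
```

Emit:
carry_out --moves '[[[0,0,4],[0,0,0],4],[[0,0,8],[0,0,0],4],[[0,0,10],[0,0,0],4],[[0,0,10],[0,0,0],4]]'

```text
t: 23.12
eef_pos: [0.7154, 0.0016, 0.0929]
tool_rot: [0.002, 0.943, 0.332, 0.002]
contact_force: [-4.0, -0.8, 14.7]
gripper_width: 0.471
```

```bash
python3 -c "
from g import *
st(); print(bot.get_obs()['torque'].round(2))"
```

```text
t 23.12 tip unit mm [  1.3 -64.1  75.9] F [-4.  -0.8 14.7] q [-0.62  0.85  0.87  1.6  -0.72  1.04 -0.43] rot [-3.000e-01 -1.000e-01  1.055e+02]
[-0.12  0.81  1.93]
```

Stop reached (1.9 N m). Relieve and lift out.

Emit:
carry_out --moves '[[[0,0,-3],[0,0,-0.3],4],[[0,0,-5],[0,0,-0.6],4],[[0,0,-5],[0,0,-2],4],[[0,0,-5],[0,0,-6],4],[[0,0,-5],[0,0,-12],4]]'

```text
t: 23.75
eef_pos: [0.7127, 0.003, 0.2104]
tool_rot: [-0.001, 0.929, 0.371, -0.001]
contact_force: [1.1, -0.2, 0.3]
gripper_width: 0.467
```

Emit:
carry_out --moves '[[[0,0,0],[3,-3,-5],4],[[0,0,0],[3,-8,-10],4],[[0,0,0],[3,-14,-14],4],[[0,0,0],[3,-19,-16],4],[[0,0,0],[3,-19,-16],4]]'

```text
t: 24.38
eef_pos: [0.6032, 0.165, 0.3725]
tool_rot: [-0.001, 0.928, 0.374, 0.002]
contact_force: [-0.2, 0.9, 0.1]
gripper_width: 0.472
```

```bash
python3 cov.py; python3 - <<'E'
from g import *
im=bot.read_camera("top")[:,:,::-1].copy(); s=bot.read_camera("scene")[190:270,310:430,::-1]
S=300; vv,uu=np.mgrid[0:S,0:S]; P=np.c_[((150-vv)/2500).ravel(),(-.062+(150-uu)/2500).ravel(),np.full(S*S,.114)]
q=proj("top",w(U,P)).reshape(S,S,2).astype(np.float32)
a=cv2.resize(cv2.remap(im,q,None,cv2.INTER_CUBIC),(350,350))
cv2.imwrite("pics/end.png",np.hstack([a,cv2.resize(s,(450,350),interpolation=2)]))
E
```

```text
t 24.38 tip unit mm [ 68.5 122.5 355.5] F [-0.2  0.9  0.1] q [-1.12  0.47  1.12  1.53 -0.43  1.4  -0.77] rot [ -0.2   0.2 100.4]
scene cover_edge 0.88 [365. 241.] u 324 410 v 221 257
scene slot 0.8 [385. 236.] u 372 400 v 228 244
top cover_edge 0.69 [333. 191.] u 276 389 v 133 250
top slot 0.96 [345. 168.] u 327 366 v 152 190
```

View pics/end.png

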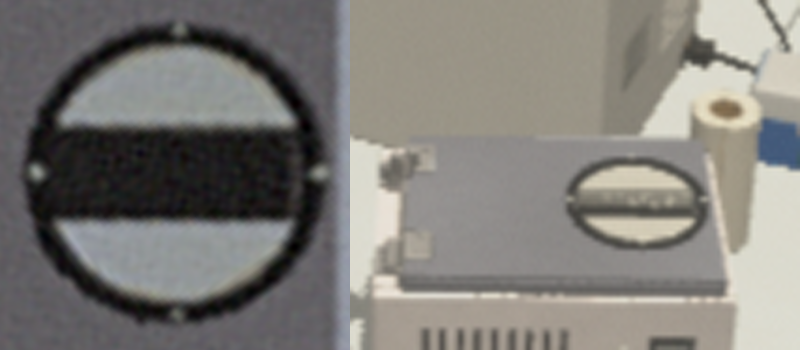

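The slot now lies square to the hinge, at the bar marks, with band rows 127 to 218 horizontal in the left crop. The cover is flush in the right crop and the hand is clear, so I'm handing in.

```bash
python3 -c "
from station import bot
print(bot.hand_in(), bot.get_obs()['contact_force'])"
```

```text
the job is handed in; nothing more can be done
the job is handed in; nothing more can be done
```

The filter change is finished and handed in at about 24 s; no verdict was reported.

**What I did**
- **Cassette:** I pressed it down until it hit a hard stop at about 19 N. In the camera image its rib had dropped by the amount predicted for 18 mm, so it is fully home.
- **Cover:** I pushed it over from the left and it sank onto its seal by its own weight.
- **Fastener:** I set both fingertips in the slot and pressed the cover flush. Then I turned the fastener clockwise until the torque rose to 1.9 N m at its stop.

**Last checks**
- The final picture shows the slot square to the hinge, at the bar marks, with the cover flush and the hand clear. The last force reading was only noise (under 1 N).
- The bystanders were not measured again at the end. The hand was planned to stay well clear of them.

**One disagreement:** the fingertips sit about at the tool's reference point, not 17 mm ahead of it as stated. The contacts with both the cassette and the slot floor showed this, so I worked by force there.

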